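Hold a spring clip gaping over the recipe card

TASK

Swing both carton flaps well back past upright, then squeeze the handles of the spring clip inside so that it opens, and lift it out of the carton. Bring the clip down over the middle of the top edge of the card that stands in the wooden holder and finish while still holding it there, squeezed wide open, with one jaw hanging on each side of the card and the clip touching neither card nor holder, so that a second sheet could be slipped in. Never press or bite the card with the clip, and leave the small things standing about where they are.

Things in the scene. Friction and masses are not known exactly. Their poses are not given: they have to be found in the camera images.
- carton: Fixed brown cardboard carton, outer size 168 (its x) x 118 (its y) x 116 mm high, walls 4 mm, two flaps on top. Origin: centre of its underside, on the worktop. A 4 mm thick cardboard divider stands across its middle (plane x = 0, wall to wall along y), top 60 mm above the worktop; the clip sits on it. The rest is empty. Position, yaw and side vary.
- flap_left (a joint): Flap hinged along the rim on the carton's +y side (hinge line parallel to carton x at carton y = +57, z = 116 mm), 164 mm long, 54 mm from hinge to free edge, 3 mm thick. 0 = shut flat, 1.57 = upright, 2.6 = folded back outward. Starts at 0.9 to 1.2, leaning inward; stiff crease, about 0.5 N at its edge moves it and it stays.
- flap_right (a joint): The same flap on the carton's -y side (hinge at carton y = -57 mm); same values.
- clip_pivot (a point): Centre of the steel pivot (5 mm radius) of the spring clip, a grey plastic clip like a big clothes peg, 26 mm wide (y), 81 mm tall, 80 g. x: the direction in which it is squeezed; z: up along the handles. It stands clamped on the carton's divider, jaws down, within 12 mm of the divider's middle, its axes along the carton's, the pivot 65 mm above the worktop.
- jaw_far (a point): Tip of the clip jaw on the clip's +x side, on its inner face, 36 mm below the pivot. Fixed to the same half as the handle on the +x side; when the clip is squeezed evenly this half tilts by half the joint value.
- jaw_near (a point): Tip of the opposite jaw (clip -x side), inner face. The two tips are 4 mm apart on the divider and 24 mm apart fully open.
- clip: The clip's body, same place and axes as the pivot. Two flat handles rise to 45 mm above the pivot; at rest they splay like a V, 44 mm apart over their outer faces at the top; squeezed fully together their outer faces are parallel, 20 mm apart, at a stop. A spring shuts it: 6 to 9 N on each handle near its top opens it fully.
- clip_arm (a joint): Opening angle of the clip: 0 as clamped on the 4 mm divider, -0.11 jaws touching, 0.56 fully squeezed (jaw tips 24 mm apart).
- card_stand: Fixed holder of pale wood, 60 (its x) x 130 (its y) x 23 mm high, origin at the centre of its underside on the worktop, with a stiff white recipe card upright in it: 3.5 mm thick (along x), 110 mm wide (along y), top edge 135 mm above the worktop. Position, yaw and side (left or right of the carton) vary.
- card_edge (a point): Middle of the card's top edge, 135 mm above the worktop; x is square to the card's face, y runs along the edge, z up.
- shaker: Glass shaker with steel cap, 31 mm across, 79 mm high, standing about 100 mm in front of the card holder; bystander. Origin: centre of underside.
- small_tin: Food tin, 57 mm across, 72 mm high, standing about 100 mm behind the card holder; bystander. Origin: centre of underside.
- flat_tin: Flat oblong tin, 63 x 105 x 26 mm, lying at the back; bystander. Origin: centre of underside.
Not all that is in view belongs to the job. Leave any purple or yellow look-alike of the clip alone.

How it is judged:
By the outcome, as a careful person would: the job done as asked, in the order asked, and still so for the second after the job is handed in, while the arm keeps its last pose, push and grip.
It also fails if it takes over 48 s, if anything falls off the work surface, if the arm or the gripper's body presses on something with over 40 N, if the wrist force passes 120 N, or if a joint passes its speed limit or range.

ROBOT

A 6-joint arm with a two-finger parallel gripper is mounted at the origin on a cart in front of the work surface, level with it; the furniture and walls round the work are solid. World frame = base frame: x ahead of the robot, y to its left, z up, the work surface at z = 0. Lengths are in mm, angles in rad, forces in N, time in s.
With the tool pointing down it reaches from about 350 to 775 mm from the base axis. Payload 5.5 kg.
Tool frame: the origin (TCP) lies midway between the tips of the shut fingers; the grasp point (between the pads) lies 19 mm behind it; z points along the fingers, y is the line along which they close (so a half turn about z gives the same grasp; the last joint's range is limited). The gripper opens to 85 mm and grips with 20 to 120 N. Pads are 22 mm wide; open, the fingers measure 114 mm over their backs; the gripper's body (76 mm by 85 mm) begins 54 mm behind the grasp point. The pads swing forward as they close: fully open they stand 13 mm farther back than shut.
Start: joints at [-1.42, 0.313, 0.046, 1.304, 0, 1.431], TCP at [164.858, -550.903, 231.323] pointing down, gripper open.
Joint ranges: [-2.76, 2.76], [-0.86, 1.69], [-1.03, 1.26], [-2.2, 2.34], [-1.47, 1.5], [-3.14, 3.14]. Speed limits (rad/s): [2.57, 2.57, 3.14, 3.14, 3.14, 3.14].

INTERFACE

Orientations are given as a 3x3 rotation matrix whose columns are the frame's x, y, z axes.
In Python, from station import r, imaging gives the robot as it stands.
- The arm moves only by the tool carry_out, never from a script. Its argument "motion" is a list of rows, each an object of numbers: "tx", "ty", "tz": the shift along the tool's x, y, z each as a share of 0.3 m, from -1 to 1; "turn": the turn about the tool's z as a share of 90 degrees, from -1 to 1. In form: [{"tx": .., "ty": .., "tz": .., "turn": ..}, ...]. A call has 1 to 12 rows; each row shifts and turns the commanded pose from where the row before left it, along the tool's axes as they then stand; what a row does not reach is not made up. A row lasts 1/12 s, in which the tool goes at most 41.7 mm and 7.16 degrees, less where a joint would pass 70% of its speed; a pose out of reach is approached as far as the arm can. A call with a number of a shift or a turn outside -1 to 1 is refused whole. A call with a gripper value outside its range is refused whole. "gripper" is the opening, from 0 (shut) to 1 (fully open), set as the call begins (left out, the last holds). The fingers move at their own pace and stop on an object; "grip_force" is the grip in N (left out, the last holds). Time passes only in rows, so rows that do not move let the fingers close. It gives the time, the measured TCP pose, the force, the opening and the grip force at its end, in the units of the state.
- r.get_obs(): the state, without advancing time (a new reading comes with each control period).
- imaging.camera(name): name is "scene" or "top"; returns a dict with "pixels" (400x640x3 uint8, red, green, blue), "range_z" (400x640 float32, mm along the optical axis (not along the pixel's ray), 0 where there is no reading), "K" (3x3 intrinsics, pixels), "view" (4x4, takes a point from world to camera coordinates). Camera axes: x right, y down, z forward; pixel columns grow to the right and rows downward; lengths in mm; the calibration is good to about 2 mm. A picture is of the moment at which its call begins.
- r.sign_off(): hands the job in; it is judged then, once.
The state is a dict: "time": time; "joints": joint angles; "joint_velocities": joint speeds; "joint_torque": joint torques, N m; "tcp_pos": TCP position; "tool_rot": TCP orientation; "contact_force": force on the tool from outside, world axes, zero at the start; "moment": the same for the moment, N m; "gripper_width": opening from 0.0 (shut) to 1.0 (fully open); "gripper_force": force on a finger pad.
Only numpy, scipy, OpenCV 4.12 (cv2) and the standard library are available. Lean on these libraries where they do the work, as an engineer would, in place of code of your own. Each camera call takes 0.05 s, during which the arm holds its last target. There are 200 camera calls.

## Working session

There is one attempt and no reset: what is moved stays moved. The work goes in short steps, Python scripts to look and compute and a tool call to move; the robot and the scene stay as the last step left them, time stands still between calls to the robot, and variables do not carry over. Pictures are saved under pics/ and viewed, at most 10 in all, crops included, and the job is handed in when it is done.

Besides the shell and the picture viewer there is one more tool, called after ">>>" by a JSON object that holds its "fn" and its "kwargs". carry_out: Moves the arm, as the interface text tells. Shift numbers are shares of 0.3 m and turn numbers shares of 90 degrees, none past 1 either way. Its arguments: {"type":"object","properties":{"motion":{"type":"array"},"gripper":{"type":"number"},"grip_force":{"type":"number"}},"required":["motion"]}

```bash
ls; mkdir -p pics; cat > h.py <<'E'
import numpy as np, cv2
from station import r, imaging
def cam(n):
    c=imaging.camera(n); return c
def cloud(c):
    z=c["range_z"]; K=c["K"]; v,u=np.mgrid[:z.shape[0],:z.shape[1]]
    P=np.stack([(u-K[0,2])/K[0,0]*z,(v-K[1,2])/K[1,1]*z,z],-1)
    V=np.linalg.inv(c["view"]); W=P@V[:3,:3].T+V[:3,3]; W[z<=0]=np.nan
    return W
def save(c,n,box=None,s=1):
    im=c["pixels"][:,:,::-1]
    if box: im=im[box[1]:box[3],box[0]:box[2]]
    cv2.imwrite("pics/"+n,cv2.resize(im,None,fx=s,fy=s,interpolation=cv2.INTER_CUBIC))
E
python3 - <<'E'
from h import *
for n in("scene","top"):
    c=cam(n); np.savez(n+".npz",**c); save(c,n+"0.png"); print(n,c["K"].tolist(),c["view"].round(3).tolist())
o=r.get_obs(); print(o["tool_rot"],o["gripper_width"],o["time"])
a=cv2.imread("pics/scene0.png");b=cv2.imread("pics/top0.png")
E
```

```text
pics
scene [[455.37195087955826, 0.0, 321.5190719019656], [0.0, 455.37195087955826, 196.5800220761239], [0.0, 0.0, 1.0]] [[0.742, -0.67, 0.003, -510.624], [-0.507, -0.565, -0.651, 352.671], [0.438, 0.482, -0.759, 712.835], [0.0, 0.0, 0.0, 1.0]]
top [[376.8043070070136, 0.0, 315.41897690354665], [0.0, 376.8043070070136, 204.27299134294103], [0.0, 0.0, 1.0]] [[0.007, -1.0, 0.022, -72.743], [-0.99, -0.01, -0.14, 609.722], [0.14, -0.021, -0.99, 864.4], [0.0, 0.0, 0.0, 1.0]]
[[ 9.58023748e-01  2.86688742e-01 -2.51678636e-04]
 [ 2.86688772e-01 -9.58022459e-01  1.58641737e-03]
 [ 2.13694215e-04 -1.59197896e-03 -9.99998710e-01]] 1.001706518384004 0.1
```

View pics/scene0.png

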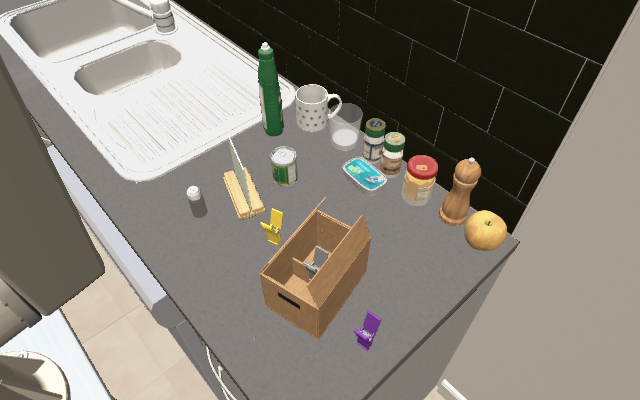

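View pics/top0.png

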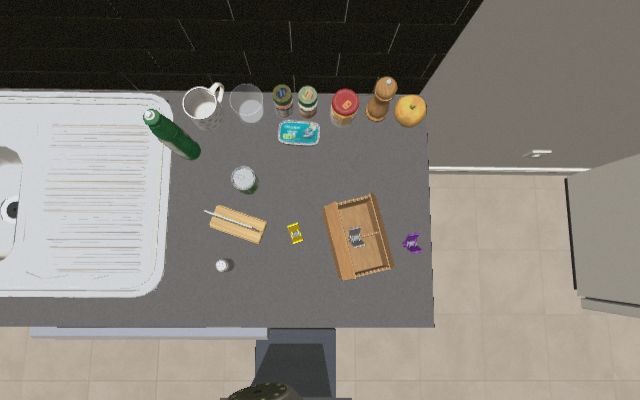

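Grey clip candidates: grey inside the carton, top (355,237); yellow at (295,233) and purple at (412,243) are the look-alikes. Grey, in the carton, on the divider fits. I'll confirm with a crop and get the point clouds.

```bash
cat > a.py <<'E'
from h import *
t=dict(np.load("top.npz")); s=dict(np.load("scene.npz"))
a=cv2.resize(t["pixels"][185:290,310:410,::-1],(400,420),interpolation=cv2.INTER_CUBIC)
b=cv2.resize(s["pixels"][190:340,255:380,::-1],(350,420),interpolation=cv2.INTER_CUBIC)
cv2.imwrite("pics/crop.png",np.hstack([a,b]))
for n,c in(("top",t),("scene",s)):
    W=cloud(c); hsv=cv2.cvtColor(c["pixels"],cv2.COLOR_RGB2HSV)
    ok=np.isfinite(W[...,0])
    print(n,"table z",np.nanmedian(W[(W[...,2]<15)&(W[...,2]>-15)][:,2]))
    q=W[ok]; h=hsv[ok]
    m=lambda lo,hi,z0,z1,x0=200,x1=700,y0=-300,y1=300:(q[:,0]>x0)&(q[:,0]<x1)&(q[:,1]>y0)&(q[:,1]<y1)&(q[:,2]>z0)&(q[:,2]<z1)
    # card
    k=m(0,0,60,145,y0=90,y1=280,x0=300,x1=560)&(h[:,1]<90); p=q[k]
    print("card",len(p),p.min(0),p.max(0)); 
    w=m(0,0,10,30,y0=90,y1=280,x0=300,x1=560)&(h[:,1]>60)
    print("wood",cv2.minAreaRect(q[w][:,:2].astype(np.float32)),w.sum())
    b=m(0,0,20,200,y0=-260,y1=60,x0=280,x1=600)&(h[:,0]<20)&(h[:,1]>70)
    p=q[b]; print("carton",len(p),p.min(0),p.max(0),cv2.minAreaRect(p[(p[:,2]<115)][:,:2].astype(np.float32)))
    g=m(0,0,66,135,y0=-200,y1=30,x0=330,x1=560)&(h[:,1]<50)
    p=q[g]; print("clip",len(p),p.mean(0) if len(p) else 0, p.min(0),p.max(0),cv2.minAreaRect(p[:,:2].astype(np.float32)))
E
python3 a.py
```

```text
top table z 1.0545576687445646
card 161 [451.3448763   91.03394341  60.33406721] [559.50551853 158.09439184 136.66944467]
wood ((552.199951171875, 135.91395568847656), (103.03396606445312, 27.732019424438477), 71.05197143554688) 307
carton 2127 [ 435.37659833 -237.82235219   20.25754252] [599.97432754  59.74277752 170.01753155] ((512.2489013671875, -87.12745666503906), (165.50326538085938, 273.51348876953125), 11.036554336547852)
clip 202 [ 529.84462129 -158.51499662   86.16800661] [ 506.78126054 -175.35716838   66.16381876] [ 551.28088109 -142.66301634  111.26900464] ((529.4846801757812, -158.9136962890625), (42.88631057739258, 24.969341278076172), 14.717326164245605)
scene table z 0.6598762489616092
card 229 [450.58929257  90.16980429  60.26035759] [559.80666363 157.89072837 136.97081061]
wood ((551.7299194335938, 136.6862030029297), (105.6479263305664, 28.125839233398438), 71.64474487304688) 306
carton 6597 [ 434.64356292 -239.68906985   20.02064224] [599.99204014  58.93139683 168.70991209] ((512.4456176757812, -89.60969543457031), (169.079345703125, 270.3294677734375), 13.203202247619629)
clip 361 [ 523.11467325 -160.51396744   89.61429973] [ 443.73305903 -199.91571121   67.32865121] [ 553.69267251 -143.03665034  109.39297229] ((497.6124267578125, -164.77328491210938), (107.45238494873047, 37.30984115600586), 19.015777587890625)
```

View pics/crop.png

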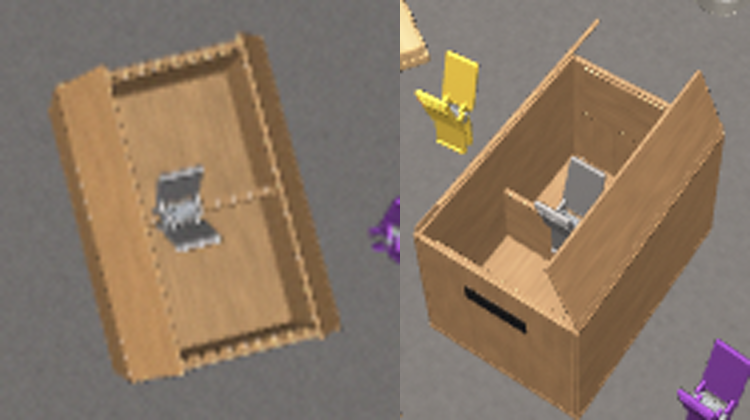

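```bash
cat > b.py <<'E'
from h import *
t=dict(np.load("top.npz")); s=dict(np.load("scene.npz"))
Q=[];H=[]
for n,c in(("top",t),("scene",s)):
    W=cloud(c); ok=np.isfinite(W[...,0]); q=W[ok]; h=cv2.cvtColor(c["pixels"],cv2.COLOR_RGB2HSV)[ok]
    sel=lambda a,z0,z1:(q[:,0]>a[0])&(q[:,0]<a[1])&(q[:,1]>a[2])&(q[:,1]<a[3])&(q[:,2]>z0)&(q[:,2]<z1)
    R=lambda m:[np.round(v,1).tolist() for v in cv2.minAreaRect(q[m][:,:2].astype(np.float32))[:2]]+[round(cv2.minAreaRect(q[m][:,:2].astype(np.float32))[2],1),int(m.sum())]
    B=(400,660,60,330)
    print(n,"card",R(sel(B,60,140)&(h[:,1]<90)),"top",R(sel(B,130,140)&(h[:,1]<90)),"wood",R(sel(B,14,30)&(h[:,0]>8)&(h[:,0]<32)&(h[:,1]>60)))
    C=(400,660,-270,-70); br=(h[:,0]<22)&(h[:,1]>70)
    print("carton<114",R(sel(C,15,112)&br),"rim",R(sel(C,111,120)&br), "flaps",R(sel(C,122,180)&br))
    u=np.deg2rad(14); d=np.array([529.5,-159]); 
    p=q[sel(C,122,180)&br]; yy=(p[:,:2]-d)@[-np.sin(u),np.cos(u)]
    for sg in(1,-1):
        k=yy*sg>0; y_=yy[k]; z_=p[k,2]; e=np.polyfit(z_,y_,1) if k.sum()>5 else None
        print(sg,k.sum(),"z max",z_.max() if k.any() else 0,"y=a z+b",e,"y at116",np.polyval(e,116) if e is not None else 0)
    m=sel((0,700,-700,100),200,900); print("tall pts",m.sum(),q[m].min(0) if m.any() else"",q[m].max(0) if m.any() else "")
E
python3 b.py
```

```text
top card [[556.4, 121.3], [207.4, 100.9], 3.5, 422] top [[564.1, 122.1], [109.0, 3.6], 71.0, 90] wood [[564.5, 122.1], [130.0, 53.1], 70.9, 970]
carton<114 [[529.8, -160.3], [165.8, 115.3], 14.2, 742] rim [[530.4, -161.9], [167.4, 118.8], 14.4, 240] flaps [[530.5, -161.0], [163.5, 117.1], 14.5, 1443]
1 975 z max 167.6492405596315 y=a z+b [ -0.47164988 112.23102619] y at116 57.519640114682836
-1 468 z max 170.0175315479338 y=a z+b [   0.46496185 -117.83090833] y at116 -63.8953336447927
tall pts 883 [231.38130825 -42.60632817 200.3462386 ] [253.33221194  95.70587635 285.52197156]
scene card [[555.8, 122.0], [206.8, 103.1], 3.8, 622] top [[563.8, 121.9], [109.5, 3.6], 71.1, 82] wood [[564.0, 122.0], [131.9, 52.8], 71.2, 817]
carton<114 [[530.1, -162.1], [168.8, 118.6], 14.3, 4841] rim [[530.8, -162.3], [170.2, 117.8], 14.3, 749] flaps [[530.7, -162.5], [164.6, 117.8], 14.3, 2082]
1 184 z max 168.55622826879028 y=a z+b [ -0.47069525 111.40531693] y at116 56.804667827563215
-1 1898 z max 168.70991208782186 y=a z+b [   0.44309562 -114.24307775] y at116 -62.843986139742576
tall pts 15684 [  98.21838907 -140.95726989  200.03012403] [267.70036033 -11.09522786 599.84268264]
```

```bash
python3 - <<'E'
from h import *
for n in("top","scene"):
    c=dict(np.load(n+".npz")); W=cloud(c)
    if n=="top": pts=[(v,u) for v in (332,345,360,375,392) for u in (245,265,290,315,330,345)]
    else: pts=[(v,u) for v in (40,80,120,160,200,240,270,310,350,390) for u in (3,30,60,90)]
    for v,u in pts: print(n,u,v,W[v,u].round(0),c["pixels"][v,u])
E
```

```text
top 245 332 [295. 107. -55.] [172 175 186]
top 265 332 [295.  56. -53.] [172 178 187]
top 290 332 [ 153.   24. -808.] [ 91  95 101]
top 315 332 [ 154.  -88. -801.] [87 88 98]
top 330 332 [ 155. -155. -796.] [ 88  93 100]
top 345 332 [ 136. -232. -898.] [179 169 154]
top 245 345 [  78.  236. -894.] [178 165 151]
top 265 345 [  98.  133. -804.] [85 89 96]
top 290 345 [ 108.   21. -757.] [58 61 60]
top 315 345 [ 107.  -87. -761.] [56 58 58]
top 330 345 [  98. -155. -804.] [ 89  93 101]
top 345 345 [  77. -232. -900.] [182 172 158]
top 245 360 [   9.  235. -902.] [179 168 153]
top 265 360 [ 108.  102. -515.] [60 63 62]
top 290 360 [ 108.   10. -517.] [57 60 58]
top 315 360 [ 108.  -82. -518.] [56 58 58]
top 330 360 [  34. -155. -804.] [87 88 95]
top 345 360 [   9. -231. -902.] [185 175 159]
top 245 375 [ -58.  233. -905.] [185 174 158]
top 265 375 [ 109.   82. -336.] [55 59 60]
top 290 375 [ 107.    2. -340.] [57 62 60]
top 315 375 [ 110.  -78. -331.] [59 63 60]
top 330 375 [ -28. -155. -801.] [81 85 93]
top 345 375 [ -57. -231. -902.] [180 169 154]
top 245 392 [244.  60. 225.] [43 40 30
[... 1243 characters left out ...]
08.] [83 77 67]
scene 3 270 [169. -84. 367.] [101  93  81]
scene 30 270 [186. -73. 335.] [96 89 77]
scene 60 270 [207. -57. 292.] [95 89 77]
scene 90 270 [233. -35. 238.] [96 88 77]
scene 3 310 [130. -37. 259.] [168 155 135]
scene 30 310 [151. -42. 239.] [109 102  94]
scene 60 310 [149. 126.  -7.] [91 92 89]
scene 90 310 [ 127.  750. -901.] [219 205 185]
scene 3 350 [ 47. 113.  -1.] [242 246 249]
scene 30 350 [82. 80.  1.] [242 246 249]
scene 60 350 [120.  46.   1.] [241 245 248]
scene 90 350 [  57.  596. -906.] [218 203 183]
scene 3 390 [ 57. -35. 113.] [89 84 72]
scene 30 390 [ 75. -34.  73.] [105  97  85]
scene 60 390 [nan nan nan] [254 251 240]
scene 90 390 [130. -53.   0.] [244 247 250]
```

>>> {"fn": "carry_out", "kwargs": {"motion": [{"tx": 0.064,"ty": -0.0372},{"tx": 0.064,"ty": -0.0372},{"tx": 0.064,"ty": -0.0372},{"tx": 0.064,"ty": -0.0372},{"tx": 0.064,"ty": -0.0372},{"tx": 0.064,"ty": -0.0372},{"tx": 0.064,"ty": -0.0372},{"tx": 0.064,"ty": -0.0372},{"tx": 0.064,"ty": -0.0372},{"tx": 0.064,"ty": -0.0372},{"tx": 0.064,"ty": -0.0372},{"tx": 0.064,"ty": -0.0372}], "gripper": 0}}

```text
invalid input at $.motion[0]: expected keys tx, ty, tz, turn
```

>>> {"fn": "carry_out", "kwargs": {"motion": [{"tx": 0.064,"ty": -0.0372},{"tx": 0.064,"ty": -0.0372},{"tx": 0.064,"ty": -0.0372},{"tx": 0.064,"ty": -0.0372},{"tx": 0.064,"ty": -0.0372},{"tx": 0.064,"ty": -0.0372},{"tx": 0.064,"ty": -0.0372},{"tx": 0.064,"ty": -0.0372},{"tx": 0.064,"ty": -0.0372},{"tx": 0.064,"ty": -0.0372},{"tx": 0.064,"ty": -0.0372},{"tx": 0.064,"ty": -0.0372}]}}

```text
invalid input at $.motion[0]: expected keys tx, ty, tz, turn
```

>>> {"fn": "carry_out", "kwargs": {"motion": [{"turn": -0.075},{"turn": -0.075},{"turn": -0.075},{"turn": -0.075},{"turn": -0.075},{"turn": -0.075},{"turn": -0.075},{"turn": -0.075},{"turn": -0.075},{"turn": -0.075},{"turn": -0.075},{"turn": -0.075}]}}

```text
invalid input at $.motion[0]: expected keys tx, ty, tz, turn
```

```bash
cat >> h.py <<'E'
def to(x,y,z,yaw):
    o=r.get_obs(); R=np.array(o["tool_rot"]); p=np.array(o["tcp_pos"])
    now=np.degrees(np.arctan2(R[1,0],R[0,0])); d=R.T@(np.array([x,y,z])-p)
    print("t",round(o["time"],2),"tcp",p.round(1),"yaw",now.round(1),"shift mm",d.round(1),"share",(d/300).round(3),"turn",(-(yaw-now)/90).round(3),"F",np.round(o["contact_force"],1),"w",round(o["gripper_width"],3),"gf",np.round(o["gripper_force"],1),"zax",R[:,2].round(3))
E
python3 -c "
from h import *
to(530.5,-162,140,104.3); print(r.get_obs()['joints'])"
```

```text
t 0.1 tcp [ 164.8 -550.4  230.5] yaw 16.7 shift mm [ 461.7 -267.1   91. ] share [ 1.539 -0.89   0.303] turn -0.974 F [-0.4 -0.1  0.7] w 1.002 gf 0.0 zax [-0.     0.002 -1.   ]
[-1.41959861e+00  3.13934622e-01  4.51244046e-02  1.30359234e+00
 -9.85750143e-06  1.43122515e+00]
```

All keys are required.

>>> {"fn": "carry_out", "kwargs": {"motion": [{"tx": 0.064,"ty": -0.0372,"tz": 0,"turn": 0},{"tx": 0.064,"ty": -0.0372,"tz": 0,"turn": 0},{"tx": 0.064,"ty": -0.0372,"tz": 0,"turn": 0},{"tx": 0.064,"ty": -0.0372,"tz": 0,"turn": 0},{"tx": 0.064,"ty": -0.0372,"tz": 0,"turn": 0},{"tx": 0.064,"ty": -0.0372,"tz": 0,"turn": 0},{"tx": 0.064,"ty": -0.0372,"tz": 0,"turn": 0},{"tx": 0.064,"ty": -0.0372,"tz": 0,"turn": 0},{"tx": 0.064,"ty": -0.0372,"tz": 0,"turn": 0},{"tx": 0.064,"ty": -0.0372,"tz": 0,"turn": 0},{"tx": 0.064,"ty": -0.0372,"tz": 0,"turn": 0},{"tx": 0.064,"ty": -0.0372,"tz": 0,"turn": 0}], "gripper": 0}}

```text
time: 1.1
tcp_pos: [347.6, -355.4, 230.9]
tool_rot: [[0.958, 0.287, -0.0], [0.287, -0.958, 0.001], [-0.0, -0.001, -1.0]]
contact_force: [-0.0, -1.7, -0.4]
gripper_width: -0.0
gripper_force: 0.0
```

>>> {"fn": "carry_out", "kwargs": {"motion": [{"tx": 0.064,"ty": -0.0372,"tz": 0,"turn": 0},{"tx": 0.064,"ty": -0.0372,"tz": 0,"turn": 0},{"tx": 0.064,"ty": -0.0372,"tz": 0,"turn": 0},{"tx": 0.064,"ty": -0.0372,"tz": 0,"turn": 0},{"tx": 0.064,"ty": -0.0372,"tz": 0,"turn": 0},{"tx": 0.064,"ty": -0.0372,"tz": 0,"turn": 0},{"tx": 0.064,"ty": -0.0372,"tz": 0,"turn": 0},{"tx": 0.064,"ty": -0.0372,"tz": 0,"turn": 0},{"tx": 0.064,"ty": -0.0372,"tz": 0,"turn": 0},{"tx": 0.064,"ty": -0.0372,"tz": 0,"turn": 0},{"tx": 0.064,"ty": -0.0372,"tz": 0,"turn": 0},{"tx": 0.064,"ty": -0.0372,"tz": 0,"turn": 0}]}}

```text
time: 2.1
tcp_pos: [529.9, -161.1, 230.8]
tool_rot: [[0.958, 0.287, -0.001], [0.287, -0.958, 0.0], [-0.001, -0.001, -1.0]]
contact_force: [1.0, 0.0, -0.9]
gripper_width: -0.001
gripper_force: 0.0
```

>>> {"fn": "carry_out", "kwargs": {"motion": [{"tx": 0,"ty": 0,"tz": 0,"turn": -0.075},{"tx": 0,"ty": 0,"tz": 0,"turn": -0.075},{"tx": 0,"ty": 0,"tz": 0,"turn": -0.075},{"tx": 0,"ty": 0,"tz": 0,"turn": -0.075},{"tx": 0,"ty": 0,"tz": 0,"turn": -0.075},{"tx": 0,"ty": 0,"tz": 0,"turn": -0.075},{"tx": 0,"ty": 0,"tz": 0,"turn": -0.075},{"tx": 0,"ty": 0,"tz": 0,"turn": -0.075},{"tx": 0,"ty": 0,"tz": 0,"turn": -0.075},{"tx": 0,"ty": 0,"tz": 0,"turn": -0.075},{"tx": 0,"ty": 0,"tz": 0,"turn": -0.075},{"tx": 0,"ty": 0,"tz": 0,"turn": -0.075}]}}

```text
time: 3.1
tcp_pos: [529.2, -162.1, 230.8]
tool_rot: [[-0.139, 0.99, -0.001], [0.99, 0.139, 0.0], [0.0, -0.001, -1.0]]
contact_force: [0.2, 0.3, 0.7]
gripper_width: -0.005
gripper_force: 0.0
```

```bash
python3 -c "
from h import *
to(530.5,-162,140,104.3); print(r.get_obs()['joints'])"
```

```text
t 3.1 tcp [ 529.2 -162.1  230.8] yaw 98.0 shift mm [-0.2  1.4 90.8] share [-0.001  0.005  0.303] turn -0.07 F [0.2 0.3 0.7] w -0.005 gf 0.0 zax [-0.001  0.    -1.   ]
[-4.42158670e-01  2.72188346e-01 -1.11844025e-02  1.28841699e+00
 -7.55951997e-05  9.89103886e-01]
```

>>> {"fn": "carry_out", "kwargs": {"motion": [{"tx": 0,"ty": 0.005,"tz": 0.0505,"turn": -0.07},{"tx": 0,"ty": 0,"tz": 0.0505,"turn": 0},{"tx": 0,"ty": 0,"tz": 0.0505,"turn": 0},{"tx": 0,"ty": 0,"tz": 0.0505,"turn": 0},{"tx": 0,"ty": 0,"tz": 0.0505,"turn": 0},{"tx": 0,"ty": 0,"tz": 0.0505,"turn": 0}]}}

```text
time: 3.6
tcp_pos: [530.6, -161.8, 139.2]
tool_rot: [[-0.241, 0.97, -0.001], [0.97, 0.241, 0.0], [0.001, -0.001, -1.0]]
contact_force: [-0.2, -0.7, 0.0]
gripper_width: -0.002
gripper_force: 0.0
```

>>> {"fn": "carry_out", "kwargs": {"motion": [{"tx": 0.02,"ty": 0,"tz": 0,"turn": 0},{"tx": 0.02,"ty": 0,"tz": 0,"turn": 0},{"tx": 0.02,"ty": 0,"tz": 0,"turn": 0},{"tx": 0.02,"ty": 0,"tz": 0,"turn": 0},{"tx": 0.02,"ty": 0,"tz": 0,"turn": 0},{"tx": 0.02,"ty": 0,"tz": 0,"turn": 0},{"tx": 0.02,"ty": 0,"tz": 0,"turn": 0},{"tx": 0.02,"ty": 0,"tz": 0,"turn": 0},{"tx": 0.02,"ty": 0,"tz": 0,"turn": 0},{"tx": 0.02,"ty": 0,"tz": 0,"turn": 0},{"tx": 0.027,"ty": 0,"tz": 0,"turn": 0},{"tx": 0,"ty": 0,"tz": 0,"turn": 0}]}}

```text
time: 4.6
tcp_pos: [513.9, -94.3, 140.3]
tool_rot: [[-0.242, 0.97, -0.001], [0.97, 0.242, 0.001], [0.001, -0.001, -1.0]]
contact_force: [0.0, 0.5, 0.1]
gripper_width: -0.003
gripper_force: 0.0
```

>>> {"fn": "carry_out", "kwargs": {"motion": [{"tx": -0.08,"ty": 0,"tz": 0,"turn": 0},{"tx": -0.08,"ty": 0,"tz": 0,"turn": 0},{"tx": -0.04,"ty": 0,"tz": 0,"turn": 0},{"tx": -0.027,"ty": 0,"tz": 0,"turn": 0},{"tx": -0.027,"ty": 0,"tz": 0,"turn": 0},{"tx": -0.04,"ty": 0,"tz": 0,"turn": 0},{"tx": -0.04,"ty": 0,"tz": 0,"turn": 0},{"tx": -0.04,"ty": 0,"tz": 0,"turn": 0},{"tx": -0.04,"ty": 0,"tz": 0,"turn": 0},{"tx": -0.04,"ty": 0,"tz": 0,"turn": 0},{"tx": 0,"ty": 0,"tz": 0,"turn": 0}]}}

```text
time: 5.52
tcp_pos: [548.1, -230.7, 140.2]
tool_rot: [[-0.239, 0.971, 0.001], [0.971, 0.239, -0.001], [-0.001, 0.0, -1.0]]
contact_force: [-0.6, 0.4, -0.2]
gripper_width: -0.001
gripper_force: 0.0
```

>>> {"fn": "carry_out", "kwargs": {"motion": [{"tx": 0.08,"ty": 0,"tz": -0.03,"turn": 0},{"tx": 0.08,"ty": 0,"tz": -0.06,"turn": 0},{"tx": 0.07,"ty": 0,"tz": -0.06,"turn": 0},{"tx": 0,"ty": 0,"tz": -0.06,"turn": 0},{"tx": 0,"ty": 0,"tz": -0.06,"turn": 0}], "gripper": 1}}

```text
time: 5.93
tcp_pos: [530.4, -159.8, 222.5]
tool_rot: [[-0.243, 0.97, -0.0], [0.97, 0.243, -0.0], [-0.0, -0.0, -1.0]]
contact_force: [1.1, 0.1, -0.7]
gripper_width: 0.708
gripper_force: 0.0
```

```bash
sed -i 's/"top.npz"/"top1.npz"/;s/"scene.npz"/"scene1.npz"/' a.py b.py; python3 - <<'E'
from h import *
ims=[]
for n,b in(("top",(300,180,420,300)),("scene",(240,180,390,340))):
    c=cam(n); np.savez(n+"1.npz",**c); ims.append(cv2.resize(c["pixels"][b[1]:b[3],b[0]:b[2],::-1],(400,420),interpolation=cv2.INTER_CUBIC))
cv2.imwrite("pics/flaps.png",np.hstack(ims))
to(530,-159,140,104.3)
E
python3 b.py
```

```text
t 6.03 tcp [ 532.5 -161.5  224.9] yaw 104.0 shift mm [ 3.4 -2.2 84.9] share [ 0.011 -0.007  0.283] turn -0.003 F [-0.1 -0.5 -0.3] w 0.874 gf 0.0 zax [ 0.006 -0.003 -1.   ]
top card [[556.3, 121.2], [207.0, 100.9], 3.7, 425] top [[564.0, 121.9], [109.0, 3.6], 71.0, 88] wood [[564.2, 122.4], [129.8, 52.4], 70.9, 969]
carton<114 [[530.3, -162.5], [160.7, 107.8], 14.2, 174] rim [[530.4, -161.2], [167.1, 123.1], 14.1, 293] flaps [[511.4, -86.8], [163.0, 33.2], 14.2, 928]
1 928 z max 159.26196980906377 y=a z+b [  0.86685991 -46.54685778] y at116 54.008891715495956
-1 0 z max 0 y=a z+b None y at116 0
tall pts 45820 [ 389.0573493  -215.7609265   233.82737674] [596.76826723 -29.75986437 732.57611473]
scene card [[555.7, 121.8], [208.4, 104.2], 4.2, 619] top [[564.1, 122.8], [108.8, 3.7], 71.1, 84] wood [[563.9, 122.6], [132.0, 55.6], 72.8, 813]
carton<114 [[529.2, -162.1], [167.5, 118.1], 14.5, 4535] rim [[530.9, -160.8], [170.8, 125.5], 14.4, 1048] flaps [[530.7, -162.1], [164.2, 191.0], 14.3, 2855]
1 1471 z max 158.31606997035703 y=a z+b [  0.86163349 -45.45573012] y at116 54.49375416299945
-1 1384 z max 157.4670587600823 y=a z+b [-0.97238564 53.74671548] y at116 -59.0500186999766
tall pts 15385 [ 462.03716327 -217.75233793  233.37912509] [ 600.07959238 -105.65629902  583.78878198]
```

View pics/flaps.png

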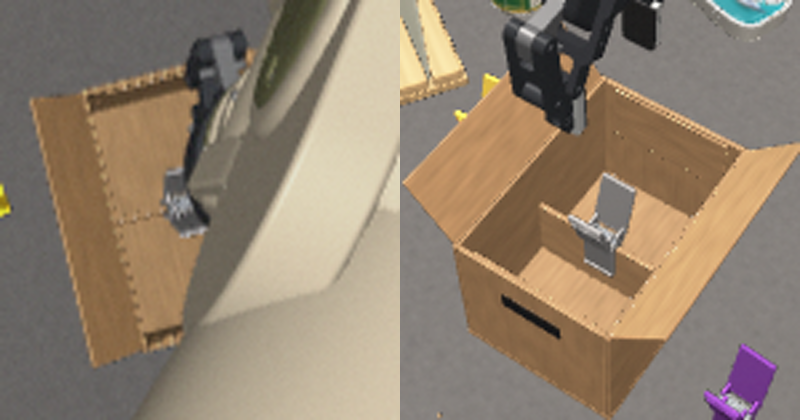

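Both flaps are open, at about 2.3 rad. Next I locate the clip in the carton frame from both views.

```bash
python3 - <<'E'
from h import *
u=np.deg2rad(14.3); d=np.array([530.5,-162])
for n in("top","scene","scene1"):
    c=dict(np.load(n+".npz")); W=cloud(c); ok=np.isfinite(W[...,0]); q=W[ok]; h=cv2.cvtColor(c["pixels"],cv2.COLOR_RGB2HSV)[ok]
    X=(q[:,:2]-d)@[np.cos(u),np.sin(u)]; Y=(q[:,:2]-d)@[-np.sin(u),np.cos(u)]; Z=q[:,2]
    k=(abs(X)<30)&(abs(Y)<30)&(Z>63)&(Z<118)&(h[:,1]<60)
    for z0,z1 in((64,75),(75,90),(90,104),(104,115)):
        m=k&(Z>=z0)&(Z<z1)
        if m.sum()>5: print(n,z0,m.sum(),"X",np.percentile(X[m],[1,50,99]).round(1),"Y",np.percentile(Y[m],[2,50,98]).round(1),"zmax",Z[m].max().round(1))
    dv=(abs(X)<12)&(abs(Y)<52)&(Z>56)&(Z<63)&(h[:,1]>70); print("divider X",np.percentile(X[dv],[5,50,95]).round(1),dv.sum())
E
```

```text
top 64 76 X [-9.7  0.3  8.8] Y [-8.2  3.8 15. ] zmax 74.8
top 75 46 X [-13.8   9.   14. ] Y [-8.6  3.9 15.6] zmax 89.7
top 90 49 X [-18.1  13.6  20.1] Y [-9.1  3.9 15. ] zmax 103.4
top 104 37 X [-21.6 -18.4  21.2] Y [-8.3  2.2 14.8] zmax 111.3
divider X [-2.1 -0.4  1.3] 34
scene 64 58 X [-12.7   5.8  10.2] Y [-2.   6.5 14.4] zmax 74.8
scene 75 90 X [-16.6  11.6  15. ] Y [-6.5  4.6 15.4] zmax 89.8
scene 90 109 X [-21.6  15.6  19.4] Y [-9.1  1.5 14.7] zmax 103.8
scene 104 64 X [-22.3 -18.1  21.6] Y [-9.   2.1 14.7] zmax 109.4
divider X [-2.4 -1.1  1.5] 33
scene1 64 103 X [-12.    3.1  10.6] Y [-9.4 -0.7 14.7] zmax 74.9
scene1 75 114 X [-16.   11.1  14.8] Y [-9.6  1.4 15.2] zmax 90.0
scene1 90 110 X [-20.9  15.1  18.7] Y [-9.9  1.5 14.5] zmax 103.8
scene1 104 68 X [-22.   15.9  21.4] Y [-9.1  3.2 14.7] zmax 109.4
divider X [-2.2 -0.7  2.1] 81
```

>>> {"fn": "carry_out", "kwargs": {"motion": [{"tx": 0.006,"ty": -0.004,"tz": 0.06,"turn": -0.003},{"tx": 0,"ty": 0,"tz": 0.06,"turn": 0},{"tx": 0,"ty": 0,"tz": 0.06,"turn": 0},{"tx": 0,"ty": 0,"tz": 0.06,"turn": 0},{"tx": 0,"ty": 0,"tz": 0,"turn": 0},{"tx": 0,"ty": 0,"tz": 0,"turn": 0}], "gripper": 1}}

```text
time: 6.53
tcp_pos: [528.1, -159.4, 148.0]
tool_rot: [[-0.246, 0.969, -0.003], [0.969, 0.246, 0.001], [0.002, -0.003, -1.0]]
contact_force: [-0.2, -0.1, 0.9]
gripper_width: 1.001
gripper_force: 0.0
```

```bash
python3 -c "
from h import *
to(529.5,-159.2,79,104.3);cam('top');to(529.5,-159.2,79,104.3);cam('top');to(529.5,-159.2,79,104.3)"
```

```text
t 6.53 tcp [ 528.1 -159.4  148. ] yaw 104.2 shift mm [-0.3  1.6 69. ] share [-0.001  0.005  0.23 ] turn -0.001 F [-0.2 -0.1  0.9] w 1.001 gf 0.0 zax [-0.003  0.001 -1.   ]
t 6.58 tcp [ 529.  -159.7  149.3] yaw 104.2 shift mm [ 0.4  0.7 70.3] share [0.001 0.002 0.234] turn -0.001 F [ 0.6 -0.6  0.2] w 1.005 gf 0.0 zax [-0.001  0.    -1.   ]
t 6.63 tcp [ 529.6 -160.   150.1] yaw 104.2 shift mm [ 0.8  0.1 71.1] share [0.003 0.    0.237] turn -0.001 F [ 0.5 -0.5  0.3] w 1.002 gf 0.0 zax [ 0.001 -0.    -1.   ]
```

>>> {"fn": "carry_out", "kwargs": {"motion": [{"tx": 0.002,"ty": 0.002,"tz": 0.047,"turn": 0},{"tx": 0,"ty": 0,"tz": 0.047,"turn": 0},{"tx": 0,"ty": 0,"tz": 0.047,"turn": 0},{"tx": 0,"ty": 0,"tz": 0.047,"turn": 0},{"tx": 0,"ty": 0,"tz": 0.047,"turn": 0},{"tx": 0,"ty": 0,"tz": 0,"turn": 0},{"tx": 0,"ty": 0,"tz": 0,"turn": 0},{"tx": 0,"ty": 0,"tz": 0,"turn": 0},{"tx": 0,"ty": 0,"tz": 0,"turn": 0}], "gripper": 0.6, "grip_force": 30}}

```text
time: 7.38
tcp_pos: [530.7, -159.5, 80.5]
tool_rot: [[-0.246, 0.969, 0.002], [0.969, 0.246, -0.001], [-0.002, 0.002, -1.0]]
contact_force: [-0.2, 0.3, 1.1]
gripper_width: 0.6
gripper_force: 0.0
```

```bash
python3 -c "
from h import *
c=cam('scene');save(c,'grasp.png',(250,150,390,310),3.5);cam('top');to(529.5,-159.2,79,104.3)"
```

```text
t 7.48 tcp [ 530.4 -159.3   80.1] yaw 104.2 shift mm [ 0.4 -0.9  1.1] share [ 0.001 -0.003  0.004] turn -0.001 F [ 0.5 -0.3 -0.5] w 0.599 gf 0.0 zax [ 0.002 -0.001 -1.   ]
```

View pics/grasp.png

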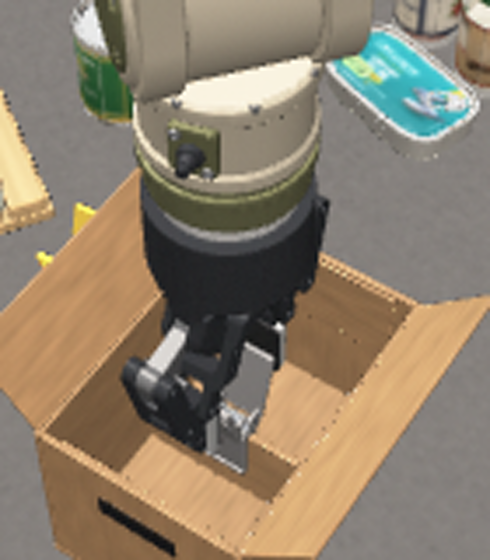

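The fingers straddle the clip's handles (clip at about (245,400) in the crop), so I'll squeeze.

>>> {"fn": "carry_out", "kwargs": {"motion": [{"tx": 0,"ty": -0.001,"tz": 0,"turn": 0},{"tx": 0,"ty": 0,"tz": 0,"turn": 0},{"tx": 0,"ty": 0,"tz": 0,"turn": 0},{"tx": 0,"ty": 0,"tz": 0,"turn": 0},{"tx": 0,"ty": 0,"tz": 0,"turn": 0},{"tx": 0,"ty": 0,"tz": 0,"turn": 0},{"tx": 0,"ty": 0,"tz": 0,"turn": 0},{"tx": 0,"ty": 0,"tz": 0,"turn": 0},{"tx": 0,"ty": 0,"tz": 0,"turn": 0},{"tx": 0,"ty": 0,"tz": 0,"turn": 0}], "gripper": 0, "grip_force": 40}}

```text
time: 8.32
tcp_pos: [530.3, -160.1, 82.0]
tool_rot: [[-0.245, 0.969, 0.003], [0.969, 0.246, -0.003], [-0.004, 0.002, -1.0]]
contact_force: [-4.9, 1.0, 15.7]
gripper_width: 0.226
gripper_force: 39.1
```

>>> {"fn": "carry_out", "kwargs": {"motion": [{"tx": 0,"ty": 0,"tz": -0.01,"turn": 0},{"tx": 0,"ty": 0,"tz": -0.02,"turn": 0},{"tx": 0,"ty": 0,"tz": -0.03,"turn": 0},{"tx": 0,"ty": 0,"tz": -0.05,"turn": 0},{"tx": 0,"ty": 0,"tz": -0.06,"turn": 0},{"tx": 0,"ty": 0,"tz": -0.07,"turn": 0},{"tx": 0,"ty": 0,"tz": -0.07,"turn": 0},{"tx": 0,"ty": 0,"tz": -0.07,"turn": 0},{"tx": 0,"ty": 0,"tz": -0.07,"turn": 0},{"tx": 0,"ty": 0,"tz": -0.05,"turn": 0},{"tx": 0,"ty": 0,"tz": -0.02,"turn": 0},{"tx": 0,"ty": 0,"tz": 0,"turn": 0}]}}

```text
time: 9.32
tcp_pos: [530.2, -159.3, 236.8]
tool_rot: [[-0.246, 0.969, 0.003], [0.969, 0.246, -0.001], [-0.002, 0.002, -1.0]]
contact_force: [0.2, -0.7, -1.8]
gripper_width: 0.217
gripper_force: 39.0
```

```bash
python3 -c "
from h import *
c=cam('scene');save(c,'lift.png',(230,60,430,260),3);cam('top');to(564,122,235,71)"
```

```text
t 9.42 tcp [ 529.1 -158.9  234.3] yaw 104.2 shift mm [263.6 102.9  -0.7] share [ 0.879  0.343 -0.002] turn 0.369 F [ 0.3 -0.1 -1.6] w 0.22 gf 39.0 zax [-0.001  0.    -1.   ]
```

View pics/lift.png

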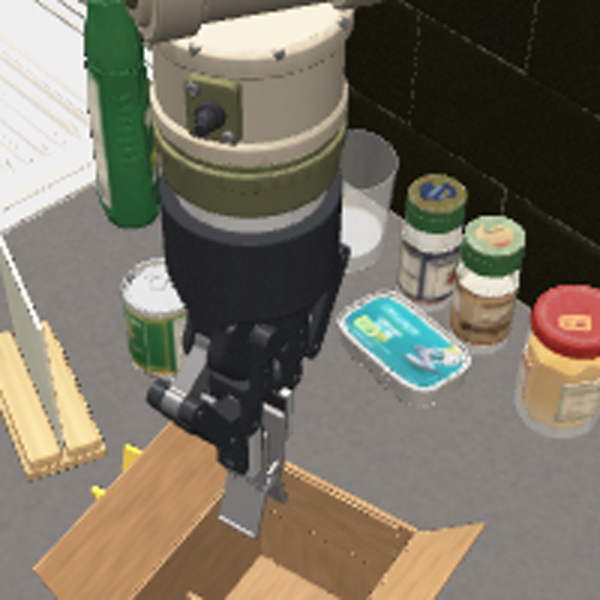

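>>> {"fn": "carry_out", "kwargs": {"motion": [{"tx": 0.04,"ty": 0.015,"tz": 0,"turn": 0},{"tx": 0.08,"ty": 0.031,"tz": 0,"turn": 0},{"tx": 0.08,"ty": 0.031,"tz": 0,"turn": 0},{"tx": 0.08,"ty": 0.031,"tz": 0,"turn": 0},{"tx": 0.08,"ty": 0.031,"tz": 0,"turn": 0},{"tx": 0.08,"ty": 0.031,"tz": 0,"turn": 0},{"tx": 0.08,"ty": 0.031,"tz": 0,"turn": 0},{"tx": 0.08,"ty": 0.031,"tz": 0,"turn": 0},{"tx": 0.08,"ty": 0.031,"tz": 0,"turn": 0},{"tx": 0.08,"ty": 0.031,"tz": 0,"turn": 0},{"tx": 0.08,"ty": 0.031,"tz": 0,"turn": 0},{"tx": 0.039,"ty": 0.018,"tz": 0,"turn": 0}]}}

```text
time: 10.42
tcp_pos: [563.1, 125.3, 233.3]
tool_rot: [[-0.248, 0.969, -0.003], [0.969, 0.248, 0.001], [0.001, -0.002, -1.0]]
contact_force: [0.4, -0.4, -0.4]
gripper_width: 0.218
gripper_force: 39.0
```

>>> {"fn": "carry_out", "kwargs": {"motion": [{"tx": 0,"ty": 0,"tz": 0,"turn": 0.06},{"tx": 0,"ty": 0,"tz": 0,"turn": 0.06},{"tx": 0,"ty": 0,"tz": 0,"turn": 0.06},{"tx": 0,"ty": 0,"tz": 0,"turn": 0.06},{"tx": 0,"ty": 0,"tz": 0,"turn": 0.065},{"tx": 0,"ty": 0,"tz": 0,"turn": 0.065},{"tx": 0,"ty": 0,"tz": 0,"turn": 0},{"tx": 0,"ty": 0,"tz": 0,"turn": 0},{"tx": 0,"ty": 0,"tz": 0,"turn": 0}]}}

```text
time: 11.17
tcp_pos: [563.9, 122.0, 234.3]
tool_rot: [[0.324, 0.946, -0.001], [0.946, -0.324, -0.0], [-0.001, -0.001, -1.0]]
contact_force: [0.3, 0.1, -1.1]
gripper_width: 0.216
gripper_force: 39.0
```

```bash
python3 - <<'E'
from h import *
c=cam('scene'); np.savez("over.npz",**c); save(c,'over.png',(190,60,310,220),3.5);cam('top');to(564,122,215,71)
W=cloud(c); ok=np.isfinite(W[...,0]); q=W[ok]; h=cv2.cvtColor(c["pixels"],cv2.COLOR_RGB2HSV)[ok]
u=np.deg2rad(-19); d=np.array([564,122.]); X=(q[:,:2]-d)@[np.cos(u),np.sin(u)]; Y=(q[:,:2]-d)@[-np.sin(u),np.cos(u)]; Z=q[:,2]
for z0 in range(125,270,8):
    m=(Z>=z0)&(Z<z0+8)&(abs(X)<45)&(abs(Y)<70)
    if m.sum()>3: print(z0,m.sum(),"X",np.percentile(X[m],[2,50,98]).round(1),"Y",np.percentile(Y[m],[2,50,98]).round(1),"V",np.median(h[m,2]))
E
```

```text
t 11.27 tcp [564.1 121.9 234.6] yaw 71.0 shift mm [ 0.1 -0.1 19.6] share [ 0.    -0.     0.065] turn 0.0 F [ 0.1  0.5 -0. ] w 0.222 gf 39.0 zax [-0. -0. -1.]
125 30 X [-2.1 -1.6  1.6] Y [-54.8 -22.6  48.4] V 167.5
133 70 X [-1.9 -0.1  1.7] Y [-52.   -0.1  51.5] V 246.0
181 28 X [-18.7 -14.7  14.2] Y [-11.4  -5.4   8.9] V 142.5
189 31 X [-17.6 -14.4  11.1] Y [-12.2  -7.6  11.6] V 117.0
197 33 X [-14.3 -11.7   9.7] Y [-12.6  -7.8   9.9] V 107.0
205 26 X [-11.8  -8.2   7. ] Y [-12.4  -9.1  10. ] V 107.5
213 47 X [-11.8  -1.5   6.8] Y [-13.1  -9.4   8.2] V 118.0
221 65 X [-11.6  -1.    7.4] Y [-12.7  -6.6  13. ] V 112.0
229 26 X [-15.9  -1.7   7.2] Y [-14.  -11.2   5. ] V 97.5
237 59 X [-20.7   4.3  18.9] Y [-15.  -10.1   4.4] V 97.0
245 81 X [-23.9   4.4  21. ] Y [-13.6  -9.2   6.6] V 86.0
253 84 X [-24.    4.4  20.6] Y [-12.8  -8.2   9.1] V 88.0
261 85 X [-23.9   4.9  20.8] Y [-13.6  -7.7  10.1] V 88.0
269 67 X [-26.7   8.8  27. ] Y [-13.5  -9.5   7.8] V 40.0
```

View pics/over.png

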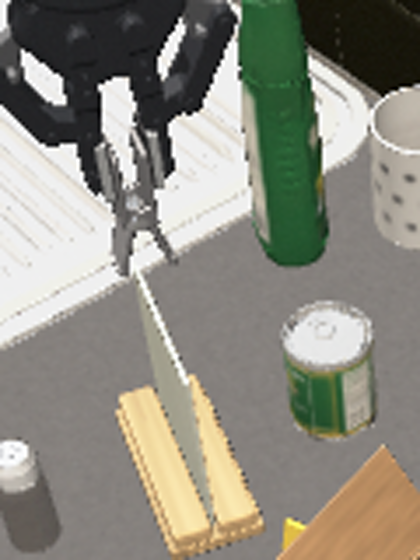

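Jaws open at z≈181, centred on the card edge within 1–2 mm with about 10 mm clearance per side. I'll lower 60 mm so the jaws hang about 14 mm below the edge.

>>> {"fn": "carry_out", "kwargs": {"motion": [{"tx": 0,"ty": 0,"tz": 0.02,"turn": 0},{"tx": 0,"ty": 0,"tz": 0.025,"turn": 0},{"tx": 0,"ty": 0,"tz": 0.025,"turn": 0},{"tx": 0,"ty": 0,"tz": 0.025,"turn": 0},{"tx": 0,"ty": 0,"tz": 0.025,"turn": 0},{"tx": 0,"ty": 0,"tz": 0.025,"turn": 0},{"tx": 0,"ty": 0,"tz": 0.02,"turn": 0},{"tx": 0,"ty": 0,"tz": 0.02,"turn": 0},{"tx": 0,"ty": 0,"tz": 0.015,"turn": 0},{"tx": 0,"ty": 0,"tz": 0,"turn": 0},{"tx": 0,"ty": 0,"tz": 0,"turn": 0},{"tx": 0,"ty": 0,"tz": 0,"turn": 0}]}}

```text
time: 12.27
tcp_pos: [564.5, 121.9, 175.2]
tool_rot: [[0.327, 0.945, 0.001], [0.945, -0.327, -0.0], [0.0, 0.001, -1.0]]
contact_force: [0.4, 0.7, 0.2]
gripper_width: 0.218
gripper_force: 39.0
```

```bash
python3 - <<'E'
from h import *
c=cam('scene'); save(c,'down.png',(190,100,280,220),5);to(564,122,175,71)
W=cloud(c); ok=np.isfinite(W[...,0]); q=W[ok]; h=cv2.cvtColor(c["pixels"],cv2.COLOR_RGB2HSV)[ok]
u=np.deg2rad(-19); d=np.array([564,122.]); X=(q[:,:2]-d)@[np.cos(u),np.sin(u)]; Y=(q[:,:2]-d)@[-np.sin(u),np.cos(u)]; Z=q[:,2]
for z0 in range(105,170,6):
    for nm,s in(("near",(X<-4.5)),("card",(abs(X)<=4.5)),("far",X>4.5)):
        m=(Z>=z0)&(Z<z0+6)&(abs(X)<30)&(abs(Y)<60)&s
        if m.sum()>2: print(z0,nm,m.sum(),"X",np.percentile(X[m],[5,50,95]).round(1),"Y",np.percentile(Y[m],[5,95]).round(1))
E
```

```text
t 12.32 tcp [564.6 121.9 175.3] yaw 70.9 shift mm [-0.1 -0.6  0.3] share [-0.    -0.002  0.001] turn -0.001 F [-0.5 -0.4 -0.4] w 0.221 gf 39.0 zax [ 0.001 -0.    -1.   ]
105 card 16 X [-1.8 -1.6  0.4] Y [-53.5  20.1]
111 card 19 X [-2.  -1.7  0.9] Y [-54.   21.1]
117 card 14 X [-1.9 -1.7 -0. ] Y [-53.3  15.6]
123 near 9 X [-18.2 -17.  -14.2] Y [-9.9 10.9]
123 card 17 X [-1.8 -1.6  1.1] Y [-54.1   9.7]
123 far 8 X [10.8 14.4 15.3] Y [-9.2  5.9]
129 near 17 X [-17.9 -15.3 -12.3] Y [-11.    7.7]
129 card 38 X [-1.8 -0.4  1.9] Y [-52.2   7.1]
129 far 9 X [10.5 12.5 13.9] Y [-11.   9.]
135 near 15 X [-14.9 -13.4 -12.1] Y [-11.1  11.4]
135 card 16 X [-1.6 -0.2  1. ] Y [-48.   -0.7]
135 far 6 X [ 7.4  9.4 10.7] Y [-11.7  -8.3]
141 near 16 X [-12.5 -11.3  -8.4] Y [-11.7   8.8]
141 far 7 X [5.9 8.  9.3] Y [-11.4  -0.9]
147 near 10 X [-10.8 -10.   -8.2] Y [-12.8   9.2]
147 card 3 X [3.4 4.1 4.2] Y [-12.5  -9.2]
147 far 3 X [5.1 6.7 7.3] Y [-10.5  -7.7]
153 near 10 X [-10.5  -7.3  -4.8] Y [-10.2  -5.4]
153 card 8 X [-2.   1.1  4.1] Y [-11.6   0.8]
153 far 5 X [5.3 5.7 7.2] Y [-10.8   9.1]
159 near 8 X [-10.7  -5.2  -4.7] Y [-12.7  -0.8]
159 card 33 X [-3.5 -0.1  3.8] Y [-11.4  10.6]
159 far 7 X [4.7 6.  8.1] Y [-12.2   7.1]
165 near 9 X [-11.   -9.3  -6.4] Y [-12.4  -4.6]
165 card 14 X [-4.  -0.2  3.7] Y [-12.   12.2]
165 far 9 X [4.6 5.1 7.7] Y [-13.3   9.2]
```

View pics/down.png

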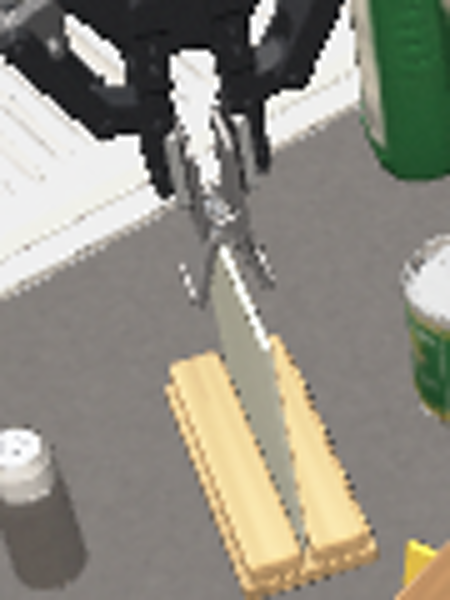

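The jaws straddle the card (tips at about (200,300) and (270,280) in the crop) and hang about 12 mm below its edge. Both sides are clear and there is no contact force, so I'm handing it in.

```bash
python3 -c "
from station import r
print(r.sign_off())"
```

```text
the job is handed in; nothing more can be done
None
```

I handed the job in at about 12.3 s: both flaps are folded back to about 2.3 rad, and the grey clip is held squeezed open over the middle of the card's top edge. One jaw hangs about 12 mm down on each side, and there was no measurable contact with card or holder.

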